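# Set the sprung tweezers to the gauge gap

## Task

Before setting glass jewels, check the sprung tweezers: lift them up and off their hook, bring them tips down over the middle of the green bar on the white gauge plate, about 1 to 2 cm above it without touching, and squeeze them until the tip gap equals the width of the green bar (18 mm), one tip over each long edge of the bar. Never pinch the tips shut, leave everything else where it is, and finish while still holding the tweezers steady at that gap: do not put them down or let go.

Things in the scene. Friction and masses are not known exactly. Their poses are not given: they have to be found in the camera images.
- tweezers: Sprung steel tweezers, a narrow upside-down U 114 mm tall, 45 to 100 g, hanging tips down with the hook through the U. Origin: middle of the underside of the bow (flat bar 16 x 37 x 4 mm on top, resting on the hook); z up, y across the two blades, x along the hook as in the rack. Blades hinge at the bow's ends (y = -16 and +16 mm, z = 0), sprung apart; at rest the tip gap is 36 mm.
- tweezers_grip (a point): Midway between the two orange grip barrels (12 mm diameter, 18 mm long along x), 44 mm below the bow's underside. Squeeze here along y. Width over the barrels: 56 mm at rest; each mm less closes the tip gap 2.5 mm; 48.8 mm gives the 18 mm gap (about 48 mm between finger pads, which sink in a little), tips meet near 41 mm. Spring force on each barrel: 2.5 N leaving rest, 6 N at 18 mm gap, 9.5 N shut.
- tweezers_mid (a point): Point midway between the two tips of the tweezers, at the height of the tip ends at rest, 110 mm below the underside of the bow (66 mm below tweezers_grip).
- tip_l (a point): Inner face of the +y blade at its black tip end. The tip gap is the distance from tip_l to tip_r.
- tip_r (a point): Inner face of the -y blade at its black tip end.
- rack: Fixed rack: wooden foot 100 x 270 x 12 mm, posts at y = -125, +125 mm, crossbar along y at height 165 mm; all below 180 mm. Two 6 mm round hooks stick out to the rack's -x at y = +85, -85 mm: level for 88 mm, then turned up, the end at x = -94 mm rising 10 mm above the level part. Origin: centre of the foot's underside. One hook holds the tweezers, the other the reel; which varies.
- hook_a (a point): Top of the level part of the rack's +y hook, 70 mm out from the crossbar.
- hook_b (a point): Top of the level part of the rack's -y hook, 70 mm out from the crossbar.
- gauge: Fixed white gauge plate lying on the bench, 100 x 80 x 6 mm; origin at the centre of its underside. A green bar 70 mm long and 18 mm wide, edged by black lines, runs along the plate's x axis through its middle.
- gauge_mark (a point): Centre of the green bar on the top face of the gauge plate (6 mm above the bench). x along the bar, y across it. The 18 mm width of the green bar is the marked tip gap: held right, one tip stands over each long edge of the bar.
- reel: Bystander: copper foil reel, a ring 56 mm across with a 28 mm hole, 12 mm thick, hanging on the other hook; origin at its centre.
- mug: Bystander: white plastic mug, 72 mm across, 85 mm tall; origin under its centre.
- jar: Bystander: amber jar with white cap, 56 mm across, 75 mm tall; origin under its centre.
- blue_glass: Bystander: flat piece of blue glass 85 x 60 x 5 mm; origin under its centre.
- amber_glass: Bystander: flat piece of amber glass 60 x 45 x 5 mm; origin under its centre.
- green_glass: Bystander: flat piece of green glass 50 x 50 x 5 mm; origin under its centre.
- scissors: Bystander: scissors with blue handles, about 165 mm long, 8 mm thick, lying flat; origin under the pivot.
- brush: Bystander: small flux brush lying flat; origin under its middle.
Not all that is in view belongs to the job. What is meant by the tweezers is not red or turquoise, and is the smaller of those in its own colour.

How it is judged:
On the way, in this order (a step that is already met when the one before it is completed fails the run):
1. the tweezers are lifted clear of the hook, in the fingers (distance of tweezers from where it was at the start of the episode above 0.04 m and height (world z) of tip_l above 0.02 m and contact force between tweezers and rack below 0.05 N and contact force between tweezers and the fingers above 1 N), for 0.2 s.
2. the tips are held just over the green bar at its gap (horizontal distance between tweezers_mid and gauge_mark below 0.015 m and z of tip_l in the frame of gauge_mark between 0.003 and 0.035 m and z of tip_r in the frame of gauge_mark between 0.003 and 0.035 m and angle between the y axis of tweezers and the y axis of gauge_mark, either way round below 0.26 rad and angle between tweezers's own z axis and vertical below 0.26 rad and distance between tip_l and tip_r between 0.014 and 0.022 m and contact force between tweezers and the fingers above 1 N), for 0.5 s.
At the end, for the whole second after the job is handed in: Tweezers held still in the fingers, clear of rack and plate; tip gap 18 +/- 4 mm; middle of the tips within 15 mm of the bar's centre, tips 3 to 35 mm above the plate; upright within 15 degrees; tip line within 15 degrees of square across the bar (all of step 2 and contact force between tweezers and rack below 0.05 N and contact force between tweezers and gauge below 0.05 N and linear speed of tweezers below 0.02 m/s and angular speed of tweezers below 0.2 rad/s); the arm keeps its last pose, push and grip.
It fails at once if the tips are pinched shut (gap under 4 mm) (distance between tip_l and tip_r below 0.004 m).
It fails at once if a bystander is moved by more than 30 mm (distance of any of reel, mug, jar, blue_glass, amber_glass, green_glass, scissors, brush from where it was at the start of the episode above 0.03 m).
It also fails if it takes over 45 s, if anything falls off the work surface, if the arm or the gripper's body presses on something with over 40 N, if the wrist force passes 120 N, or if a joint passes its speed limit or range.

## Robot

A 6-joint arm with a two-finger parallel gripper is mounted at the origin on the work surface. World frame = base frame: x ahead of the robot, y to its left, z up, the work surface at z = 0. Lengths are in m, angles in rad, forces in N, time in s.
With the tool pointing down it reaches from about 0.375 to 0.9 m from the base axis. Payload 3.1 kg.
Tool frame: the origin (TCP) lies midway between the tips of the shut fingers; the grasp point (between the pads) lies grip_point_offset behind it (grip_point_offset is the distance from the TCP to the grasp point, in m); y points along the fingers, z is the direction in which the jaws open and shut, and the axes are right-handed (so a half turn about y gives the same grasp; the last joint's range is limited). The gripper opens to 87 mm and grips with 3 to 60 N. Pads are 19 mm wide; open, the fingers measure 117 mm over their backs; the gripper's body (75 mm by 190 mm) begins 51 mm behind the grasp point.
Start: joints at [-1.337, 0.527, 1.433, -0, 1.181, -0.178], TCP at [0.25, -0.573, 0.223] pointing down, gripper open.
Joint ranges: [-3.08, 3.08], [-0.75, 2.2], [0.22, 2.44], [-1.43, 4.57], [0, 2.65], [-2.85, 2.85]. Speed limits (rad/s): [2.79, 2.79, 3.14, 3.14, 3.14, 3.14].

## Interface

Orientations are given as a unit quaternion [x, y, z, w].
In Python, from rig import * gives the robot as it stands.
- The arm moves only by the tool jog_arm, never from a script. Its argument "increments" is a list that holds one entry, the list of rows, each a list of 7 numbers: the turn, a rotation vector about the world's x, y, z in degrees, then the shift along the world's x, y, z in m, then the closure, from -1 (fully open) to 1 (shut), so that 0 is half open. In form: [[[rx, ry, rz, x, y, z, jaw], ...]]. A call has 1 to 8 rows; each row is the pose to reach, as a shift and turn from the pose measured when the call began; what a row does not reach only later rows make up. A row lasts 1/10 s, in which the tool goes at most 50 mm and 8.59 degrees, less where a joint would pass 70% of its speed; a pose out of reach is approached as far as the arm can. A call with a gripper value outside its range is refused whole. The fingers move at their own pace and stop on an object; "squeeze" is the grip in N (left out, the last holds). Time passes only in rows, so rows that repeat a pose let the fingers close. It gives the time, the measured TCP pose, the force and the opening at its end, in the units of the state.
- get_obs(): the state, without advancing time (a new reading comes with each control period).
- camera(name): name is "scene" or "top"; returns the picture (400x640x3 uint8, red, green, blue); there is no depth.
- camera_info(name): a dict with "K" (3x3 intrinsics, pixels), "k1" (the pictures are not rectified: a ray, as slopes to the right and down, at radius r is drawn at 1 + k1 r^2 times it, then the intrinsics apply), "R" (3x3) and "t" (3): a world point X has camera coordinates R X + t. Camera axes: x right, y down, z forward; pixel columns grow to the right and rows downward; lengths in m; the calibration is good to about 2 mm. A picture is of the moment at which its call begins. camera_info takes no time and is no camera call.
- hand_in(): hands the job in, once; it reports no verdict.
The state is a dict: "time": time; "q": joint angles; "joint_velocities": joint speeds; "joint_torque": joint torques, N m; "position": TCP position; "tool_rot": TCP orientation; "ft_force": force on the tool from outside, world axes, zero at the start; "moment": the same for the moment, N m; "grip_width": finger opening in m.
Only numpy, scipy, OpenCV 4.12 (cv2) and the standard library are available. Lean on these libraries where they do the work, as an engineer would, in place of code of your own. Each camera call takes 0.05 s, during which the arm holds its last target.

## Working session

There is one attempt and no reset: what is moved stays moved. The work goes in short steps, Python scripts to look and compute and a tool call to move; the robot and the scene stay as the last step left them, time stands still between calls to the robot, and variables do not carry over. Pictures are saved under pics/ and viewed, and the job is handed in when it is done.

Besides the shell and the picture viewer there is one more tool, called after "Call:" as name(argument=value, ...), one argument or row to a line, values as JSON. jog_arm: Moves the arm, as the interface text tells. Its arguments: {"type":"object","properties":{"increments":{"type":"array","items":{"type":"array","items":{"type":"array","items":{"type":"number"}}}},"squeeze":{"type":"number"}},"required":["increments"]}

```bash
mkdir -p pics; ls; python3 - <<'E'
from rig import *
import cv2
o=get_obs();print({k:o[k] for k in ('time','position','tool_rot','grip_width','ft_force')})
print([k for k in o])
for n in ('scene','top'):
    im=camera(n);cv2.imwrite(f'pics/{n}0.png',im[:,:,::-1]);print(n,camera_info(n))
E
```

```text
pics
{'time': 0.0, 'position': array([ 0.25000666, -0.57204166,  0.22158784]), 'tool_rot': array([-0.14457648,  0.69291238, -0.69143268,  0.14453696]), 'grip_width': 0.08701831565407273, 'ft_force': array([-0.15721327, -0.02172231,  0.2147988 ])}
['time', 'q', 'joint_velocities', 'joint_torque', 'position', 'tool_rot', 'ft_force', 'moment', 'grip_width']
scene {'K': array([[425.44246056,   0.        , 321.71268424],
       [  0.        , 425.44246056, 209.25401326],
       [  0.        ,   0.        ,   1.        ]]), 'k1': 0.017887663559779, 'R': array([[ 0.6873134 ,  0.72632377, -0.00735266],
       [ 0.43594005, -0.42058052, -0.79565589],
       [-0.58099618,  0.54365964, -0.60570425]]), 't': array([-0.33615709, -0.19313194,  1.47065818])}
top {'K': array([[415.12672975,   0.        , 317.74119077],
       [  0.        , 415.12672975, 198.25819074],
       [  0.        ,   0.        ,   1.        ]]), 'k1': -0.014079592221585228, 'R': array([[-0.02062471, -0.99939165,  0.02812374],
       [-0.99590406,  0.01805961, -0.08859437],
       [ 0.08803257, -0.02983578, -0.99567067]]), 't': array([-0.0787465 ,  0.54757005,  1.20313411])}
```

View pics/scene0.png

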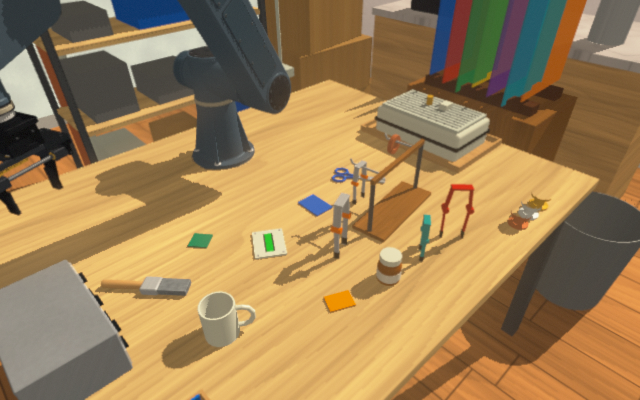

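View pics/top0.png

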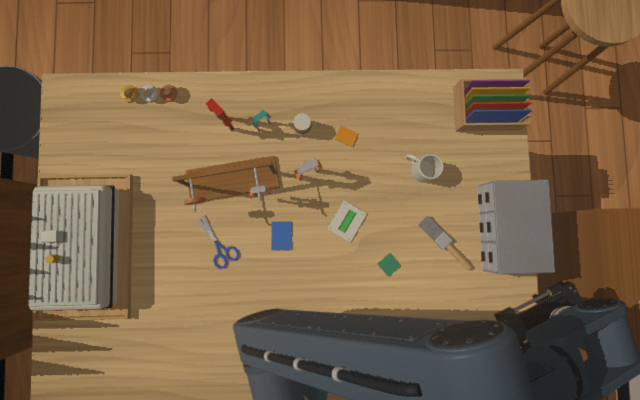

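Candidates in the scene view: steel at (342,222), smaller steel on the rack hook at (360,178), turquoise at (426,235) and red at (458,208). By the description, the target is the smaller steel one hanging on the hook. I'll check that in a crop.

```bash
cat > h.py <<'E'
import numpy as np, cv2
from rig import *
def ray(n,uv):
    c=camera_info(n);K=np.array(c['K']);R=np.array(c['R']);t=np.array(c['t'])
    d=np.array([(uv[0]-K[0,2])/K[0,0],(uv[1]-K[1,2])/K[1,1]]);s=d.copy()
    for _ in range(20): s=d/(1+c['k1']*(s@s))
    v=R.T@np.array([s[0],s[1],1]);return -R.T@t, v/np.linalg.norm(v)
def onz(n,uv,z):
    o,v=ray(n,uv);return o+v*(z-o[2])/v[2]
def tri(a,b):
    o1,v1=ray('scene',a);o2,v2=ray('top',b)
    A=np.stack([v1,-v2],1);s=np.linalg.lstsq(A,o2-o1,rcond=None)[0]
    p,q=o1+s[0]*v1,o2+s[1]*v2;return (p+q)/2,np.linalg.norm(p-q)
def px(n,X):
    c=camera_info(n);p=np.array(c['R'])@X+c['t'];s=p[:2]/p[2];s=s*(1+c['k1']*(s@s));K=c['K']
    return np.array([K[0][0]*s[0]+K[0][2],K[1][1]*s[1]+K[1][2]])
E
python3 - <<'E'
import cv2,numpy as np
a=cv2.imread('pics/scene0.png')[130:270,320:480];b=cv2.imread('pics/top0.png')[140:250,170:380]
cv2.imwrite('pics/c1.png',cv2.resize(a,None,fx=4.2,fy=4.2,interpolation=2))
cv2.imwrite('pics/c2.png',cv2.resize(b,None,fx=3.8,fy=3.8,interpolation=2))
E
```

```text
(no output)
```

View pics/c1.png

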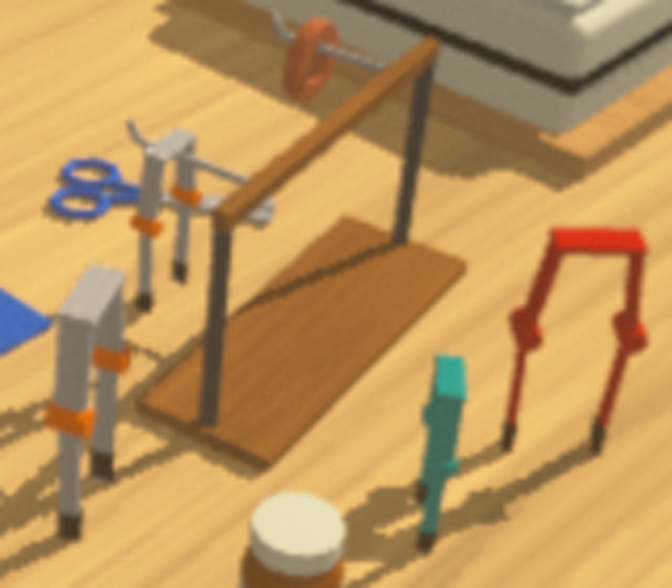

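View pics/c2.png

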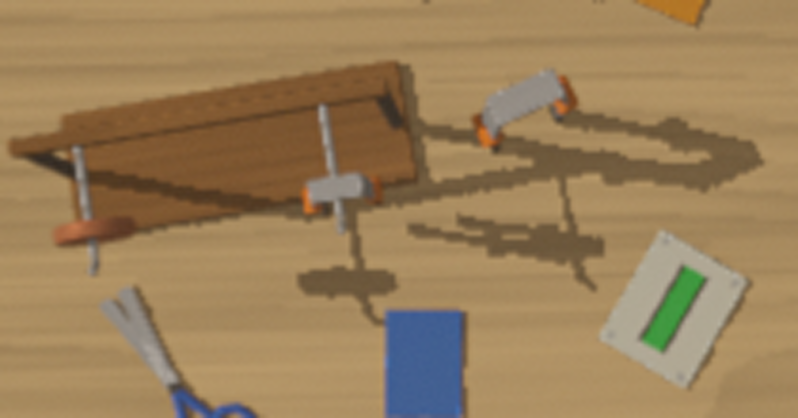

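The crop confirms it: the smaller steel tweezers hang on the rack hook with the bow at about (360,165) in scene and (259,189) in top. The larger steel pair stands on the bench. Next I'll measure.

```bash
python3 - <<'E'
from h import *
S=cv2.imread('pics/scene0.png');T=cv2.imread('pics/top0.png')
def mask(im,box,f):
    x0,y0,x1,y1=box;h=cv2.cvtColor(im,cv2.COLOR_BGR2HSV).astype(int);m=np.zeros(im.shape[:2],np.uint8)
    m[y0:y1,x0:x1]=f(h[y0:y1,x0:x1]).astype(np.uint8);return m
def rep(m,name):
    n,l,st,c=cv2.connectedComponentsWithStats(m)
    for i in range(1,n):
        if st[i,4]>8: print(name,c[i].round(1),st[i])
grn=lambda h:(h[...,0]>45)&(h[...,0]<75)&(h[...,1]>130)
for n,im,box in(('top',T,(325,195,375,245)),('scene',S,(248,225,292,262))):
    m=mask(im,box,grn);rep(m,'green '+n)
    pts=np.argwhere(m)[:,::-1];W=np.array([onz(n,p,.006)[:2] for p in pts]).astype(np.float32)
    r=cv2.minAreaRect(W);print(n,r,W.mean(0)); bp=cv2.boxPoints(r);e=[bp[1]-bp[0],bp[2]-bp[1]];e=max(e,key=np.linalg.norm);print('bar ang',np.degrees(np.arctan2(e[1],e[0])))
gray=lambda h:(h[...,1]<45)&(h[...,2]>110)
rep(mask(T,(245,180,275,200),gray),'graytop')
org=lambda h:(h[...,0]<12)&(h[...,1]>170)&(h[...,2]>150)
rep(mask(T,(245,180,275,200),org),'orgtop')
rep(mask(S,(345,160,375,190),org),'orgscene')
print('bow',tri((360.7,165),(258.7,189.5)))
print('hookend', tri((320+130/4.2,130+124/4.2),(259.7,200.5)))
for z in(.13,.15,.16):
  print(z,onz('top',(254.7,167.6),z),onz('top',(259.7,200.5),z))
# crossbar ends
print(tri((320+435/4.2,130+40/4.2),(170+10/3.8,140+147/3.8)),tri((320+218/4.2,130+213/4.2),(170+402/3.8,140+92/3.8)))
E
```

```text
green top [346.8 220.8] [340 211  15  21 122]
top ((0.478299617767334, -0.17577435076236725), (0.01661371998488903, 0.06449051946401596), 58.1960334777832) [ 0.47819984 -0.17581779]
bar ang -31.803957
green scene [268.6 242.1] [264 234  10  17 127]
scene ((0.4762189984321594, -0.17597481608390808), (0.018822195008397102, 0.06547507643699646), 58.08792495727539) [ 0.47684902 -0.17637683]
bar ang -31.912077
graytop [258.2 188.8] [251 180  15  18  97]
bow (array([0.55987489, 0.06940986, 0.16840982]), np.float64(0.0024285825509043563))
hookend (array([0.5300308 , 0.06590769, 0.1733673 ]), np.float64(0.0007952337570031743))
0.13 [0.62330587 0.08318102 0.13      ] [0.53346673 0.070385   0.13      ]
0.15 [0.61998905 0.08075181 0.15      ] [0.53175612 0.06818456 0.15      ]
0.16 [0.61833065 0.07953721 0.16      ] [0.53090082 0.06708434 0.16      ]
(array([0.59192364, 0.29202397, 0.17010248]), np.float64(0.0022815556501407427)) (array([0.62849133, 0.02704014, 0.17199645]), np.float64(0.011292611524831303))
```

```bash
python3 - <<'E'
import cv2,numpy as np
a=cv2.imread('pics/scene0.png')[150:210,340:400];b=cv2.imread('pics/top0.png')[160:210,235:285]
cv2.imwrite('pics/d.png',np.hstack([cv2.resize(a,(400,400),interpolation=0),cv2.resize(b,(400,400),interpolation=0)]))
E
```

```text
(no output)
```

View pics/d.png

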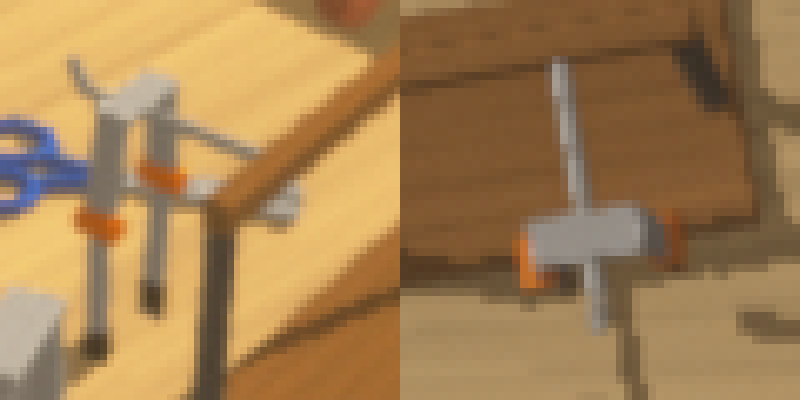

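```bash
python3 - <<'E'
from h import *
import rig
print([n for n in dir(rig) if not n.startswith('__')])
print(getattr(rig,'grip_point_offset',None))
y=np.radians(8.0);X=np.array([np.cos(y),np.sin(y),0]);Y=np.array([-np.sin(y),np.cos(y),0]);Z=np.array([0,0,1.])
o=np.array([.560,.0694,.1645])
S=cv2.imread('pics/scene0.png');T=cv2.imread('pics/top0.png')
P={'barL':22*Y-44*Z,'barR':-22*Y-44*Z,'tipL':18*Y-108*Z,'tipR':-18*Y-108*Z,'hookend':-24*X+10*Z}
for a in(-8,8):
  for b in(-18.5,18.5): P[f'bow{a}{b}']=a*X+b*Y+4*Z
A=cv2.resize(S[140:220,335:415],(560,560),interpolation=0);B=cv2.resize(T[160:210,235:285],(500,500),interpolation=0)
for k,v in P.items():
    s=px('scene',o+v/1000);t=px('top',o+v/1000);print(k,s.round(1),t.round(1))
    cv2.circle(A,tuple(((s+.5-[335,140])*7).astype(int)),3,(255,0,255),-1);cv2.circle(B,tuple(((t+.5-[235,160])*10).astype(int)),3,(255,0,255),-1)
cv2.imwrite('pics/e.png',np.hstack([A[:500,:300],B]))
# large tweezers top corners
print('big', tri((320+95/4.2,130+285/4.2),(170+525/3.8,140+97/3.8)))
c=cv2.imread('pics/top0.png')[270:400,440:640];cv2.imwrite('pics/f.png',cv2.resize(c,None,fx=3.5,fy=3.5))
E
```

```text
['Unreachable', 'camera', 'camera_info', 'get_obs', 'grip_point_offset', 'hand_in']
0.0187
barL [364.1 177.2] [252.4 192.3]
barR [354.5 184.6] [268.4 189.8]
tipL [362.  197.6] [256.6 194.4]
tipR [354.4 203.8] [269.  192.5]
hookend [352.6 160. ] [259.5 198. ]
bow-8-18.5 [353.5 167.1] [265.8 191. ]
bow-818.5 [361.8 161.1] [251.8 193.3]
bow8-18.5 [358.7 169.1] [264.9 185. ]
bow818.5 [367.  163.1] [250.9 187.2]
big (array([ 0.62224238, -0.06046673,  0.16285196]), np.float64(0.0032846939858149162))
```

View pics/e.png

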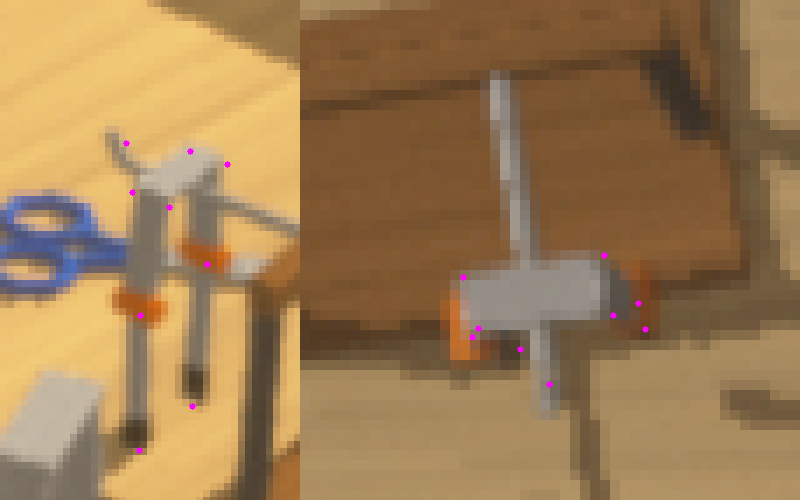

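View pics/f.png

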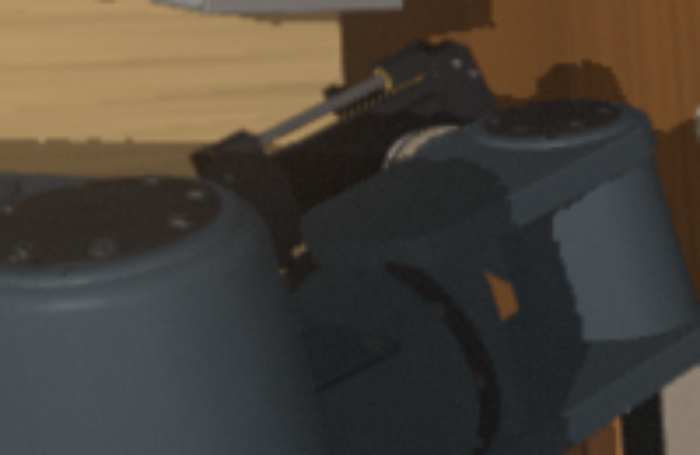

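```bash
cat >> h.py <<'E'
from scipy.spatial.transform import Rotation as Ro
def goal(grip,yaw,lean,flip=1,off=.0117):
    y=np.radians(yaw);l=np.radians(lean)
    X=np.array([np.cos(y),np.sin(y),0]);Y=np.array([-np.sin(y),np.cos(y),0])
    a=-(np.sin(l)*X+np.cos(l)*np.array([0,0,1.]))
    z=flip*Y;R=np.stack([np.cross(a,z),a,z],1)
    return np.asarray(grip)+off*a,R
def delta(p,R):
    o=get_obs();R0=Ro.from_quat(o['tool_rot'])
    rv=(Ro.from_matrix(R)*R0.inv()).as_rotvec(degrees=True)
    return rv.round(2),(p-o['position']).round(4),o
E
python3 - <<'E'
from h import *
print(tri((360.2,164.4),(258.2,188.8)))
o=np.array([.5615,.0695,.1675])
for f in(1,-1):
    p,R=goal(o-[0,0,.044],8,6,f); d=delta(p,R);print(f,p,d[0],d[1])
print(Ro.from_quat(d[2]['tool_rot']).as_matrix().round(3),d[2]['q'])
E
```

```text
(array([0.56033821, 0.06924878, 0.17071453]), np.float64(0.0008115232864150578))
1 [0.56028892 0.06932979 0.11186409] [  8.37   2.21 164.19] [ 0.3102  0.6414 -0.1098]
-1 [0.56028892 0.06932979 0.11186409] [ -1.75   5.78 -15.58] [ 0.3102  0.6414 -0.1098]
[[-0.916 -0.     0.4  ]
 [-0.4    0.002 -0.916]
 [-0.    -1.    -0.002]] [-1.33747028e+00  5.28375991e-01  1.43376702e+00 -1.02855674e-05
  1.18136600e+00 -1.78513919e-01]
```

Call:
jog_arm(
  increments=[
    [[0, 0, 0, 0.01, 0.02, 0.045, -1], [0, 0, -2, 0.03, 0.05, 0.08, -1], [0, 0, -4, 0.05, 0.09, 0.1, -1], [0, 0, -6, 0.07, 0.135, 0.11, -1], [0, 0, -8, 0.09, 0.18, 0.11, -1], [0, 0, -10, 0.11, 0.225, 0.11, -1], [0, 0, -12, 0.13, 0.27, 0.11, -1], [0, 0, -14, 0.15, 0.31, 0.11, -1]],
  ],
  squeeze=15,
)

```text
time: 0.9
position: [0.4001, -0.2595, 0.3315]
tool_rot: [-0.059, 0.706, -0.704, 0.059]
ft_force: [0.4, -0.8, -0.6]
grip_width: 0.0872
```

```bash
python3 - <<'E'
from h import *
p,R=goal(np.array([.561,.0693,.1675-.044+.15]),8,6,-1); d=delta(p,R);print(d[0],d[1],d[2]['time'],d[2]['q'])
E
```

```text
[-1.08  5.91 -1.5 ] [ 0.1597  0.3286 -0.0696] 0.9 [-0.81143753  0.1999253   1.63836688  0.00170742  1.30568617  0.59293454]
```

Call:
jog_arm(
  increments=[
    [[0, 1, 0, 0.02, 0.04, 0, -1], [0, 2, 0, 0.04, 0.085, 0, -1], [0, 3, -1, 0.06, 0.13, 0, -1], [-1, 4, -1, 0.085, 0.175, -0.01, -1], [-1, 5, -1.5, 0.11, 0.22, -0.02, -1], [-1.1, 5.9, -1.5, 0.13, 0.27, -0.04, -1], [-1.1, 5.9, -1.5, 0.15, 0.31, -0.06, -1], [-1.1, 5.9, -1.5, 0.1597, 0.3286, -0.07, -1]],
  ],
)

```text
time: 1.7
position: [0.5599, 0.0722, 0.2597]
tool_rot: [0.088, -0.702, 0.707, -0.013]
ft_force: [0.5, 0.2, 0.4]
grip_width: 0.0868
```

```bash
python3 - <<'E'
from h import *
p,R=goal(np.array([.561,.0693,.1675-.044]),8,6,-1); d=delta(p,R);print(d[0],d[1],d[2]['time'],d[2]['q'])
for n in('scene','top'): cv2.imwrite(f'pics/{n}1.png',camera(n)[:,:,::-1])
a=cv2.imread('pics/scene1.png')[90:230,290:450];b=cv2.imread('pics/top1.png')[120:260,170:330]
cv2.imwrite('pics/g.png',np.hstack([cv2.resize(a,(400,350)),cv2.resize(b,(400,350))]))
E
```

```text
[-0.02 -0.1  -0.13] [-1.000e-04 -3.100e-03 -1.478e-01] 1.7 [-0.05835722  0.45143547  1.46443739 -0.02113735  1.3301481   1.37654928]
```

View pics/g.png

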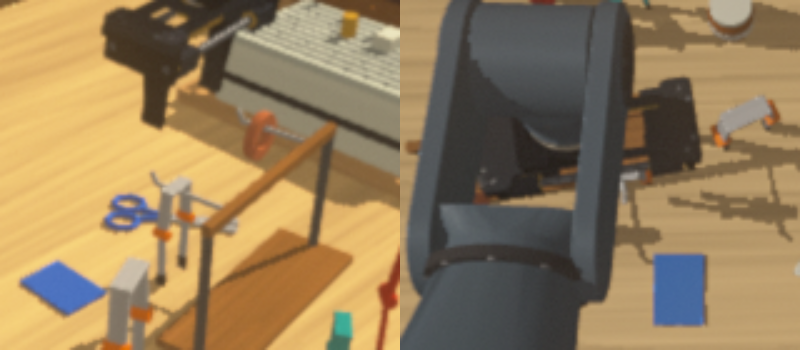

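Call:
jog_arm(
  increments=[
    [[0, -0.1, -0.1, 0, -0.003, -0.02, -1], [0, -0.1, -0.1, 0, -0.003, -0.045, -1], [0, -0.1, -0.1, 0, -0.003, -0.07, -1], [0, -0.1, -0.1, 0, -0.003, -0.095, -1], [0, -0.1, -0.1, 0, -0.003, -0.11, -1], [0, -0.1, -0.1, 0, -0.003, -0.11, -1]],
  ],
)

```text
time: 2.4
position: [0.5572, 0.0689, 0.1465]
tool_rot: [0.09, -0.702, 0.706, -0.01]
ft_force: [-0.8, -0.4, 0.2]
grip_width: 0.0871
```

```bash
python3 - <<'E'
from h import *
p,R=goal(np.array([.561,.0693,.1675-.044]),8,6,-1); d=delta(p,R);print(d[0],d[1],d[2]['time'],d[2]['ft_force'])
for n in('scene','top'): cv2.imwrite(f'pics/{n}2.png',camera(n)[:,:,::-1])
a=cv2.imread('pics/scene2.png')[120:220,320:400];b=cv2.imread('pics/top2.png')[150:250,220:300]
cv2.imwrite('pics/g2.png',np.hstack([cv2.resize(a,(400,500)),cv2.resize(b,(400,500))]))
E
```

```text
[-0.07 -0.49 -0.13] [ 0.0026  0.0002 -0.0346] 2.4 [-0.82012145 -0.40838638  0.24922787]
```

View pics/g2.png

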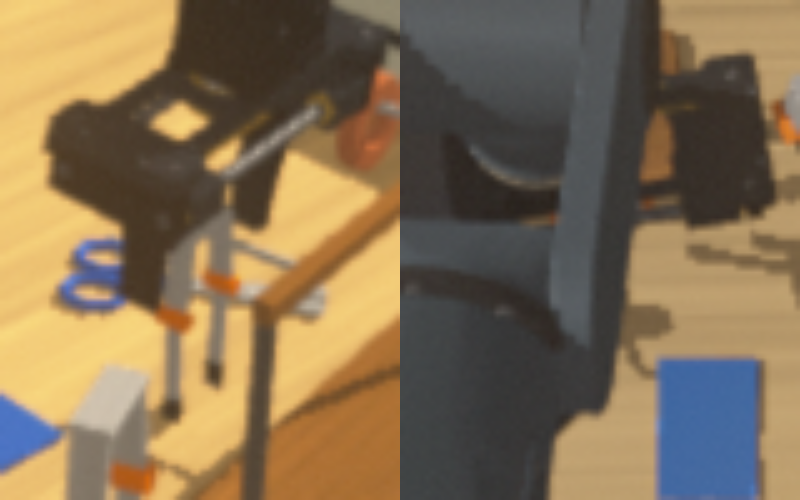

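Call:
jog_arm(
  increments=[
    [[0, -0.5, -0.1, 0.0026, 0, -0.012, -1], [0, -0.5, -0.1, 0.0026, 0, -0.024, -1], [0, -0.5, -0.1, 0.0026, 0, -0.0346, -1], [0, -0.5, -0.1, 0.0026, 0, -0.0346, -1], [0, -0.5, -0.1, 0.0026, 0, -0.0346, -1]],
  ],
)

```text
time: 3.0
position: [0.5618, 0.0691, 0.1141]
tool_rot: [0.085, -0.702, 0.707, -0.014]
ft_force: [0.7, 0.2, 0.2]
grip_width: 0.0871
```

```bash
python3 - <<'E'
from h import *
p,R=goal(np.array([.561,.0693,.1675-.044]),8,6,-1); d=delta(p,R);print(d[0],d[1],d[2]['time'],d[2]['ft_force'])
for n in('scene','top'): cv2.imwrite(f'pics/{n}3.png',camera(n)[:,:,::-1])
a=cv2.imread('pics/scene3.png')[130:210,330:394]
cv2.imwrite('pics/g3.png',cv2.resize(a,(480,600)))
E
```

```text
[-0.06  0.3  -0.04] [-0.0021  0.     -0.0022] 3.0 [0.74148518 0.19223205 0.21474005]
```

View pics/g3.png

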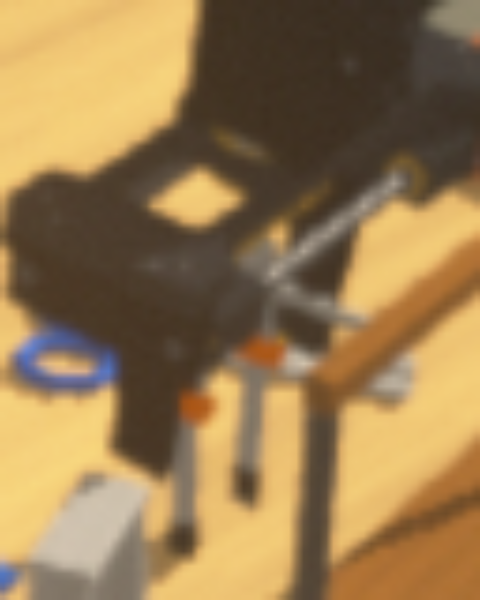

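Call:
jog_arm(
  increments=[
    [[0, 0, 0, -0.001, 0, -0.001, -0.4], [0, 0, 0, -0.001, 0, -0.001, -0.28], [0, 0, 0, -0.001, 0, -0.001, -0.24], [0, 0, 0, -0.001, 0, -0.001, -0.2], [0, 0, 0, -0.001, 0, -0.001, -0.17], [0, 0, 0, -0.001, 0, -0.001, -0.15], [0, 0, 0, -0.001, 0, -0.001, -0.15], [0, 0, 0, -0.001, 0, -0.001, -0.15]],
  ],
  squeeze=15,
)

```text
time: 3.9
position: [0.5612, 0.0691, 0.1135]
tool_rot: [0.084, -0.702, 0.707, -0.015]
ft_force: [0.8, -0.1, -0.4]
grip_width: 0.0505
```

```bash
python3 - <<'E'
from h import *
o=get_obs();print(o['grip_width'],o['ft_force'],o['moment'],o['position'])
for n in('scene',): cv2.imwrite(f'pics/{n}4.png',camera(n)[:,:,::-1])
a=cv2.imread('pics/scene4.png')[130:210,330:394]
cv2.imwrite('pics/g4.png',cv2.resize(a,(480,600)))
E
```

```text
0.05046001976198551 [ 0.83582316 -0.0815997  -0.37776992] [ 0.0355304  -0.04781394 -0.02208044] [0.56124968 0.06911607 0.11347036]
```

View pics/g4.png

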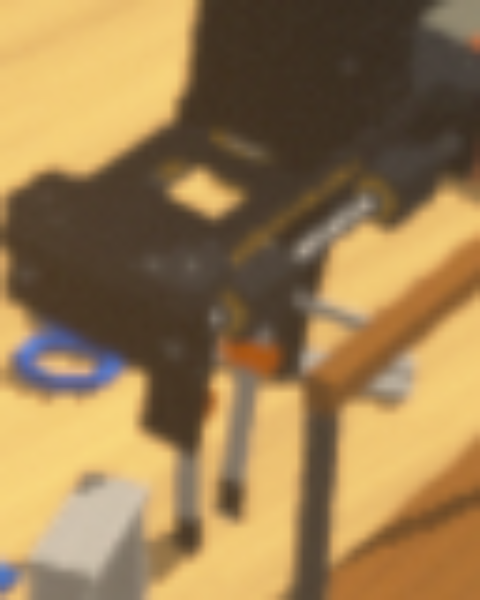

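Call:
jog_arm(
  increments=[
    [[0, 0, 0, 0, 0, 0, -0.12], [0, 0, 0, 0, 0, 0, -0.105], [0, 0, 0, 0, 0, 0.004, -0.105], [0, 0, 0, 0, 0, 0.012, -0.105], [0, 0, 0, 0, 0, 0.02, -0.105], [0, 0, 0, 0, 0, 0.026, -0.105], [0, 0, 0, 0, 0, 0.026, -0.105]],
  ],
)

```text
time: 4.65
position: [0.5622, 0.0691, 0.1409]
tool_rot: [0.083, -0.702, 0.707, -0.016]
ft_force: [-0.4, 0.5, -0.1]
grip_width: 0.0481
```

```bash
python3 - <<'E'
from h import *
o=get_obs();print(o['grip_width'],o['ft_force'],o['moment'],o['position'])
for n in('scene',): cv2.imwrite(f'pics/{n}5.png',camera(n)[:,:,::-1])
a=cv2.imread('pics/scene5.png')[120:210,330:402]
cv2.imwrite('pics/g5.png',cv2.resize(a,(480,600)))
E
```

```text
0.04813897388980472 [-0.42989416  0.47206686 -0.08532622] [ 0.01097724 -0.05802142 -0.01188861] [0.5622275  0.0691012  0.14094781]
```

View pics/g5.png

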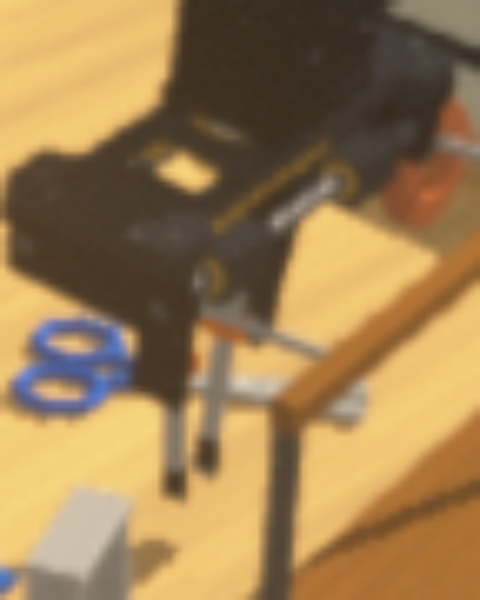

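Call:
jog_arm(
  increments=[
    [[0, 0, 0, -0.008, -0.001, 0, -0.105], [0, 0, 0, -0.022, -0.003, 0, -0.105], [0, 0, 0, -0.036, -0.005, 0, -0.105], [0, 0, 0, -0.05, -0.007, 0, -0.105], [0, 0, 0, -0.064, -0.009, 0, -0.105], [0, 0, 0, -0.08, -0.012, 0, -0.105], [0, 0, 0, -0.085, -0.013, 0.01, -0.105], [0, 0, 0, -0.085, -0.013, 0.02, -0.105]],
  ],
)

```text
time: 5.5
position: [0.4756, 0.0561, 0.1608]
tool_rot: [0.084, -0.702, 0.707, -0.015]
ft_force: [0.2, -0.2, -1.0]
grip_width: 0.0482
```

```bash
python3 - <<'E'
from h import *
# hold: grip over gauge, x -> yaw -32
p,R=goal(np.array([.4775,-.176,.006+.018+.066]),-32,6,-1); d=delta(p,R);print(p,d[0],d[1],d[2]['time'],d[2]['q'],d[2]['grip_width'])
for n in('scene','top'): cv2.imwrite(f'pics/{n}6.png',camera(n)[:,:,::-1])
a=cv2.imread('pics/scene6.png')[120:250,260:390]
b=cv2.imread('pics/top6.png')[120:280,200:360]
cv2.imwrite('pics/g6.png',np.hstack([cv2.resize(a,(400,400)),cv2.resize(b,(400,400))]))
E
```

```text
[ 0.47646285 -0.17535192  0.07836409] [  0.07   0.38 -40.03] [ 0.0008 -0.2315 -0.0825] 5.5 [-0.10120308  0.46495384  1.78553376 -0.02785758  0.98662215  1.34583022] 0.04821480291517268
```

View pics/g6.png

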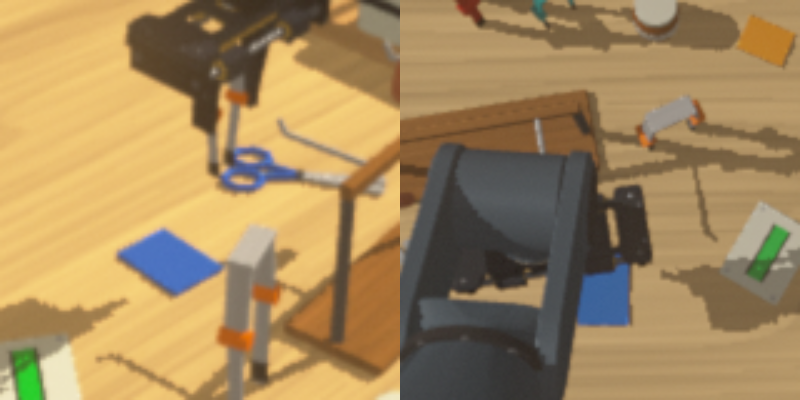

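Call:
jog_arm(
  increments=[
    [[0, 0, -4, 0, -0.02, 0, -0.105], [0, 0, -10, 0, -0.055, 0, -0.105], [0, 0, -16, 0, -0.09, 0, -0.105], [0, 0, -22, 0.001, -0.125, 0, -0.105], [0, 0, -28, 0.001, -0.16, -0.01, -0.105], [0, 0, -34, 0.001, -0.195, -0.02, -0.105], [0, 0, -38, 0.001, -0.22, -0.025, -0.105], [0, 0, -40, 0.001, -0.2315, -0.03, -0.105]],
  ],
)

```text
time: 6.4
position: [0.4813, -0.1787, 0.1321]
tool_rot: [0.166, 0.687, -0.671, -0.226]
ft_force: [0.1, 0.1, -0.6]
grip_width: 0.0481
```

Call:
jog_arm(
  increments=[
    [[0, 0, 0, 0, 0, 0, -0.105], [0, 0, 0, 0, 0, 0, -0.105], [0, 0, 0, 0, 0, 0, -0.105]],
  ],
)

```text
time: 6.7
position: [0.4814, -0.1773, 0.1324]
tool_rot: [0.165, 0.687, -0.671, -0.225]
ft_force: [0.4, 0.0, -1.1]
grip_width: 0.0482
```

```bash
python3 - <<'E'
from h import *
p,R=goal(np.array([.4775,-.176,.006+.018+.066]),-32,6,-1); d=delta(p,R);print(p,d[0],d[1],d[2]['time'],d[2]['grip_width'])
for n in('scene','top'): cv2.imwrite(f'pics/{n}7.png',camera(n)[:,:,::-1])
a=cv2.imread('pics/scene7.png')[150:270,220:320]
b=cv2.imread('pics/top7.png')[160:280,290:390]
cv2.imwrite('pics/g7.png',np.hstack([cv2.resize(a,(400,480)),cv2.resize(b,(400,480))]))
E
```

```text
[ 0.47646285 -0.17535192  0.07836409] [0.55 0.74 0.09] [-0.0049  0.002  -0.054 ] 6.7 0.048194680211682696
```

View pics/g7.png

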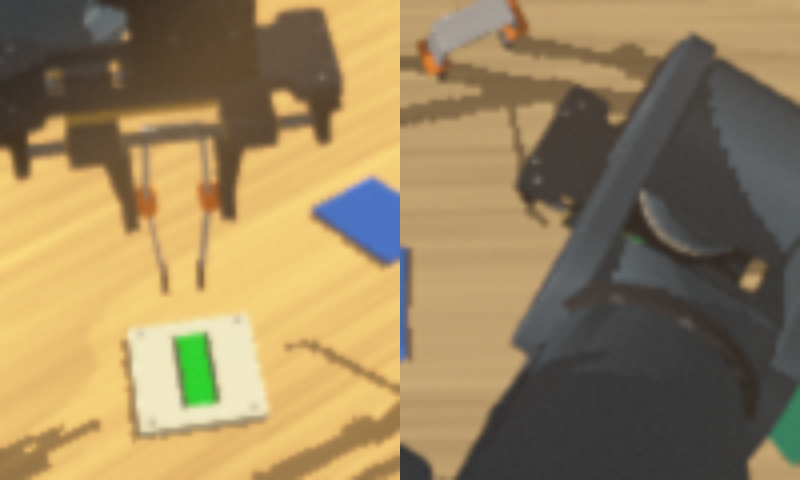

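Well aligned. Tips show in scene at about (261,222) and (270,222), above the green bar. Descending.

Call:
jog_arm(
  increments=[
    [[0.2, 0.3, 0, -0.002, 0.001, -0.01, -0.105], [0.3, 0.5, 0, -0.003, 0.0015, -0.022, -0.105], [0.5, 0.7, 0.1, -0.005, 0.002, -0.034, -0.105], [0.5, 0.7, 0.1, -0.005, 0.002, -0.044, -0.105], [0.5, 0.7, 0.1, -0.005, 0.002, -0.05, -0.105], [0.5, 0.7, 0.1, -0.005, 0.002, -0.053, -0.105], [0.5, 0.7, 0.1, -0.005, 0.002, -0.053, -0.105]],
  ],
)

```text
time: 7.5
position: [0.4762, -0.1753, 0.0789]
tool_rot: [0.159, 0.689, -0.669, -0.23]
ft_force: [-0.1, 0.2, -0.2]
grip_width: 0.0483
```

```bash
python3 - <<'E'
from h import *
p,R=goal(np.array([.4775,-.176,.006+.018+.066]),-32,6,-1); d=delta(p,R);print(p,d[0],d[1],d[2]['time'],d[2]['grip_width'],d[2]['ft_force'])
for n in('scene','top'): cv2.imwrite(f'pics/{n}8.png',camera(n)[:,:,::-1])
a=cv2.imread('pics/scene8.png')[190:265,235:310]
cv2.imwrite('pics/g8.png',cv2.resize(a,(600,600),interpolation=0))
y=np.radians(-32);Y=np.array([-np.sin(y),np.cos(y),0])
for s in(1,-1):print(px('scene',np.array([.4775,-.176,.024])+s*.009*Y))
E
```

```text
[ 0.47646285 -0.17535192  0.07836409] [ 0.04  0.01 -0.02] [ 0.0002 -0.0001 -0.0005] 7.5 0.04829772118028279 [-0.11680288  0.19581374 -0.23844894]
[271.81053053 236.2649197 ]
[264.73691593 237.22595346]
```

View pics/g8.png

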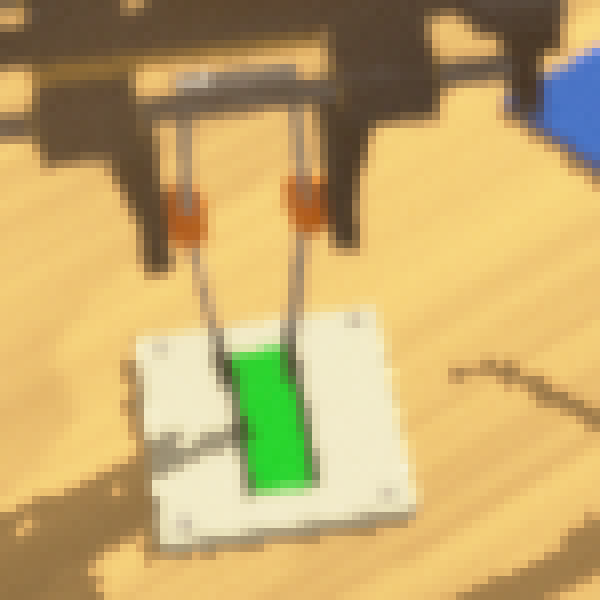

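Call:
jog_arm(
  increments=[
    [[0, 0, 0, 0.0005, 0.001, 0, -0.105], [0, 0, 0, 0.001, 0.002, 0, -0.105], [0, 0, 0, 0.001, 0.002, 0, -0.105], [0, 0, 0, 0.001, 0.002, 0, -0.105], [0, 0, 0, 0.001, 0.002, 0, -0.105], [0, 0, 0, 0.001, 0.002, 0, -0.105], [0, 0, 0, 0.001, 0.002, 0, -0.105], [0, 0, 0, 0.001, 0.002, 0, -0.105]],
  ],
)

```text
time: 8.4
position: [0.4776, -0.1735, 0.0796]
tool_rot: [0.16, 0.689, -0.669, -0.23]
ft_force: [0.5, 0.1, -0.8]
grip_width: 0.0483
```

```bash
python3 - <<'E'
from h import *
o=get_obs();print(o['time'],o['position'],o['grip_width'],o['ft_force'],np.abs(o['joint_velocities']).max())
for n in('scene','top'): cv2.imwrite(f'pics/{n}9.png',camera(n)[:,:,::-1])
S=cv2.imread('pics/scene9.png')
A=cv2.resize(S[190:265,235:310],(600,600),interpolation=2)
R=Ro.from_quat(o['tool_rot']).as_matrix();g=o['position']-.0117*R[:,1];Y=-R[:,2];print('grip',g,'Y',Y)
Z=np.array([0,0,1.])
pts=[g+.0184*Y,g-.0184*Y,g-.066*Z+.009*Y,g-.066*Z-.009*Y,g+.048*Z,np.array([.4775,-.176,.006])]
for p in pts:
    u=px('scene',p);print(u.round(1));cv2.circle(A,tuple(((u+.5-[235,190])*8).astype(int)),3,(255,0,255),-1)
cv2.imwrite('pics/g9.png',A)
E
```

```text
8.4 [ 0.47764131 -0.17352906  0.07956736] 0.04829437325224467 [ 0.47461664  0.12593467 -0.83229446] 0.0018404787768299556
grip [ 0.47866317 -0.17415948  0.09120559] Y [ 5.29631782e-01  8.48227485e-01 -5.55569561e-04]
[274.4 214.9]
[259.3 216.8]
[272.6 235.8]
[265.6 236.8]
[265.2 200. ]
[268.9 242. ]
```

View pics/g9.png

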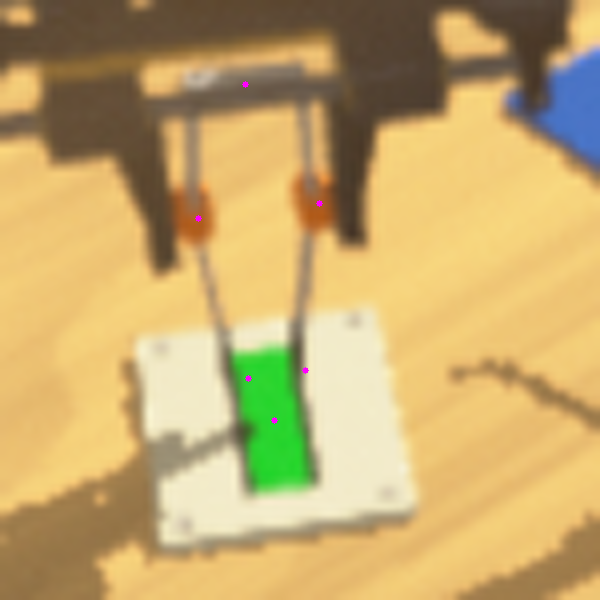

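View pics/scene9.png

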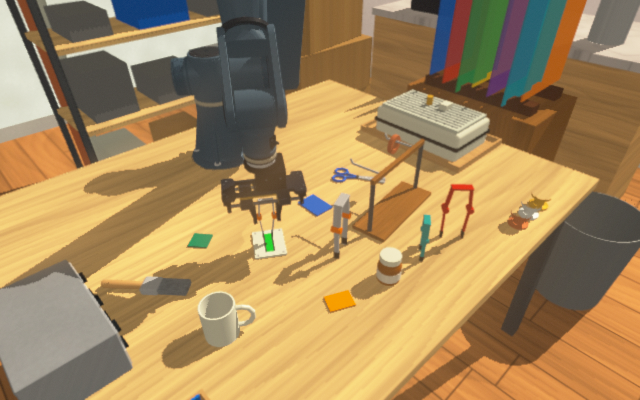

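```bash
python3 -c "
from rig import *
print(hand_in());o=get_obs();print(o['time'],o['position'],o['grip_width'])"
```

```text
the job is handed in; nothing more can be done
None
the job is handed in; nothing more can be done
```

I lifted the smaller steel tweezers off the rack hook and brought them over the green bar. I squeezed them to about the 18 mm gap and handed in while holding them there, at about 8.5 s. There is no verdict from the hand-in.

| Last check | Reading | Wanted |
|---|---|---|
| Finger opening | 48.3 mm | about 48 mm |
| Tip gap, from the scene image | about 17.5 mm | 18 ± 4 mm |
| Middle of tips from the bar's centre | about 2 mm | within 15 mm |
| Tip height above the plate | about 18–19 mm | 3–35 mm |
| Turn from square across the bar | about 0° | within 15° |
| Lean of the tweezers | about 2° | within 15° |
| Wrist force | under about 1 N | – |

The arm was at rest, and nothing but the tweezers looked moved in the last scene picture.

- **Tip height:** it comes from the arm pose and one camera view only, because the arm hid the tips from the top camera.
- **Tip position:** the tips appeared about 1 pixel (2–3 mm) to one side of where the arm pose put them, within tolerance; that is where the 2° lean comes from.

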